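Test the emergency stop of the sole grinder

ROBOT

A 7-joint arm with a two-finger parallel gripper is mounted at the origin on the work surface. World frame = base frame: x ahead of the robot, y to its left, z up, the work surface at z = 0. Lengths are in m, angles in rad, forces in N, time in s.
With the tool pointing down it reaches from about 0.425 to 0.875 m from the base axis. Payload 4.7 kg.
Tool frame: the origin (TCP) lies at the very end of the fingers, on their centre line; the grasp point (between the pads) lies 19 mm behind it (robot.grasp_offset is the distance from the TCP to the grasp point, in m); z points along the fingers, y is the direction in which the jaws open and shut (so a half turn about z gives the same grasp; the last joint's range is limited). The gripper opens to 87 mm and grips with 3 to 60 N. Pads are 19 mm wide; open, the fingers measure 117 mm over their backs; the gripper's body (75 mm by 190 mm) begins 51 mm behind the grasp point.
Start: joints at [1.283, 0.321, -0.07, 1.45, 0.023, 1.371, -0.057], TCP at [0.193, -0.621, 0.223] pointing down, gripper open.
Joint ranges: [-2.86, 2.86], [-0.3, 2.09], [-1.38, 1.24], [0.06, 2.45], [-1.56, 4.7], [0.09, 2.05], [-2.69, 2.69]. Speed limits (rad/s): [2.57, 2.57, 3.14, 3.14, 3.14, 3.14, 3.14].

INTERFACE

Orientations are given as a unit quaternion [x, y, z, w].
In Python, from rig import robot, vision, order gives the robot as it stands. The module is installed in compiled form; this text tells all that it offers.
- The arm moves only by the shell command python3 -m handwheel 'ROWS' [FORCE]. ROWS is JSON, a list of rows, each a list of 7 numbers: the shift along the tool's x, y, z in m, then the turn, a rotation vector about the tool's x, y, z in degrees, then the opening in per cent of the stroke, from 0 (shut) to 100 (fully open). A call has 1 to 12 rows; each row shifts and turns the pose as measured when the row begins, along the tool's axes as they then stand; what a row does not reach is not made up. A row lasts 1/12 s, in which the tool goes at most 41.7 mm and 7.16 degrees, less where a joint would pass 70% of its speed; a pose out of reach is approached as far as the arm can. A call is refused whole if a number of a shift passes 0.0417 or a number of a turn 7.16, either way. A call with a gripper value outside its range is refused whole. The fingers move at their own pace and stop on an object; FORCE is the grip in N (left out, the last holds). Time passes only in rows, so rows that do not move let the fingers close. It gives the time, the measured TCP pose, the force and the opening at its end, in the units of the state.
- robot.read_state(): the state, without advancing time (a new reading comes with each control period).
- vision.snapshot(name): name is "side" or "top" or "wrist"; returns the picture (384x512x3 uint8, red, green, blue); there is no depth.
- vision.calibration(name): a dict with "camera_matrix" (3x3 intrinsics, pixels), "world_to_cam" (4x4, takes a point from world to camera coordinates). Camera axes: x right, y up, looking along -z (the intrinsics and any distortion apply to the point x, -y, -z); pixel columns grow to the right and rows downward; lengths in m; the calibration is good to about 2 mm. A picture is of the moment at which its call begins: read the wrist's pose just before it. calibration takes no time and is no camera call; for the wrist camera it gives the pose at the moment of the call.
- order.hand_in(): hands the job in, once; it reports no verdict.
The state is a dict: "time": time; "joints": joint angles; "joint_vel": joint speeds; "joint_efforts": joint torques, N m; "tcp_pos": TCP position; "eef_rot": TCP orientation; "contact_force": force on the tool from outside, world axes, zero at the start; "wrist_torque": the same for the moment, N m; "gripper_width": opening from 0.0 (shut) to 1.0 (fully open).
Only numpy, scipy, OpenCV 4.12 (cv2) and the standard library are available. Lean on these libraries where they do the work, as an engineer would, in place of code of your own. Each camera call takes 0.05 s, during which the arm holds its last target.

TASK

Test the grinder's emergency stop on the control box: press the three-lobed mushroom button down until it latches in, then push one of its lobes round clockwise (seen from above) with a fingertip until the latch lets go and the button springs back out. Only push: never take the button between the fingers. Leave the small start button and the things around the box as they are, and finish with the mushroom out, its head turned back by itself, and the hand clear.

Things in the scene. Friction and masses are not known exactly. Their poses are not given: they have to be found in the camera images.
- control_box: Grey control box bolted to the bench, face up, lid at z = 70 mm; it cannot move. Origin on the bench under the mushroom's axis; the box reaches x = -54 to 150, y = -52 to 52 mm in its frame, bolt feet 23 mm farther in x, a bent conduit to x = 207 mm. On the lid's centre line: mushroom at x = 0, start button at x = 86, small domed lamp at x = 124 mm (14 mm high).
- stop_top (a point): Centre of the flat crown (14 mm radius) of the mushroom, on its upright axis; z = 114 mm when out, 106 mm latched; turns with the head, z up. The hard three-lobed head is 24 mm tall: core of 17.5 mm radius and three round lobes of 8 mm radius centred 22 mm off the axis, hollows between. Its x axis points through one lobe, the others lie at 120 and 240 degrees.
- stop_flank (a point): Tip of the lobe on the x axis of stop_top, 30 mm from the axis, 14 mm below the crown, same axes as stop_top. The lobes' sides are upright from 6 to 20 mm below the crown. The head's underside is 20 mm above the lid when out, 12 mm when latched; under it a stem of 10.5 mm radius and a nut of 19 mm radius, 6.5 mm high. Arrows on the crown show the release direction.
- stop_press (a joint): Press of the mushroom in m: 0 = out, 0.008 = fully in. It resists with about 8 N from the start, less from 2 mm on; past 6 mm it snaps in by itself and stays latched, held by about 3 N. Only turning the head lets it out.
- stop_twist (a joint): Turn of the head in rad, growing clockwise seen from above: 0 = rest, end stop 0.85; it does not turn the other way. Return spring 0.04 to 0.07 N m. When latched, 0.25 rad is free play, then a cam lifts the head (0.13 N m at most) and between 0.4 and 0.75 rad the button springs out; a finger pressed hard on its side can drag on it while it rises. Let go, the head turns back to 0 by itself.
- start_button (a joint): Travel of the small start button in m: 0 = out, 0.004 = fully pressed (about 4 N). Must stay out.
- start_top (a point): Top centre of the start button: a black flat round button of 11 mm radius, sitting 2 mm below the rim of a steel guard collar of 15.5 mm radius and 9 mm height on the lid, 86 mm from the mushroom's axis.
- cement_jar: Bystander, loose: closed jar, radius 31 mm, 82 mm tall. Origin at the centre of its underside.
- polishing_head: Bystander, loose: spare polishing head standing on its brown rubber dome (radius 34 mm) with the steel shank (18 mm thick) up, 85 mm tall. Origin at the centre of its underside.
- sole_blank: Bystander, loose: flat stiff brown sole lying on the bench, 246 x 82 x 6 mm. Origin near its middle on the bench, x towards the toe.

How it is judged:
By the outcome, as a careful person would: the job done as asked, in the order asked, and still so for the second after the job is handed in, with the robot touching nothing.
It also fails if it takes over 38 s, if anything falls off the work surface, if the arm or the gripper's body presses on something with over 40 N, if the wrist force passes 120 N, or if a joint passes its speed limit or range.

## Working session

There is one attempt and no reset: what is moved stays moved. The work goes in short steps, Python scripts to look and compute and a shell command to move; the robot and the scene stay as the last step left them, time stands still between calls to the robot, and variables do not carry over. Pictures are saved under pics/ and viewed, and the job is handed in when it is done.

```bash
mkdir -p pics
python3 - <<'E'
from rig import robot,vision
import cv2
print(robot.read_state())
for n in("top","side","wrist"):
    im=vision.snapshot(n); cv2.imwrite(f"pics/{n}0.png",cv2.resize(im[:,:,::-1],None,fx=1.5,fy=1.5,interpolation=cv2.INTER_CUBIC))
    print(n,vision.calibration(n))
E
```

```text
{'time': 0.0, 'joints': array([ 1.2831048 ,  0.32182936, -0.07009545,  1.45167807,  0.02258424,
        1.37079699, -0.05689708]), 'joint_vel': array([-3.09693854e-03,  1.12406044e-03, -1.78903961e-04, -5.74724307e-04,
       -1.80199789e-03,  7.19859092e-05, -1.27580171e-04]), 'joint_efforts': array([ 3.74149386e-04, -4.91297150e+01, -4.03531976e-01, -3.12536681e+01,
       -6.37151767e-02,  4.38858045e-02,  1.98449525e-04]), 'tcp_pos': array([ 0.19299866, -0.62010303,  0.22145592]), 'eef_rot': array([ 9.88633312e-01,  1.50343769e-01, -1.83991693e-04, -9.44601474e-04]), 'contact_force': array([-0.38759167,  0.21461315, -0.37105138]), 'wrist_torque': array([ 0.06787703, -0.02078726,  0.00058603]), 'gripper_width': 1.0004043691829365}
top {'camera_matrix': array([[369.94203871,   0.        , 262.45847721],
       [  0.        , 369.94203871, 192.33932549],
       [  0.        ,   0.        ,   1.        ]]), 'world_to_cam': array([[-0.01340761, -0.99969566, -0.0207081 ,  0.10280659],
       [ 0.98114796, -0.01714629,  0.19249595, -0.60474607],
       [-0.19279243, -0.01773679,  0.9810
[... 455 characters left out ...]
-1.86772698e-01, -6.14493968e-01,  7.66494046e-01,
        -8.19865109e-01],
       [ 0.00000000e+00,  0.00000000e+00,  0.00000000e+00,
         1.00000000e+00]])}
wrist {'camera_matrix': array([[317.93615326,   0.        , 252.03520802],
       [  0.        , 317.93615326, 198.20420968],
       [  0.        ,   0.        ,   1.        ]]), 'world_to_cam': array([[ 2.96578350e-01, -9.55008198e-01, -7.90342068e-04,
        -6.50416538e-01],
       [ 9.13332803e-01,  2.83877645e-01, -2.91953206e-01,
         3.46045962e-02],
       [ 2.79042065e-01,  8.58651546e-02,  9.56432277e-01,
        -3.91088036e-01],
       [ 0.00000000e+00,  0.00000000e+00,  0.00000000e+00,
         1.00000000e+00]])}
```

View pics/top0.png

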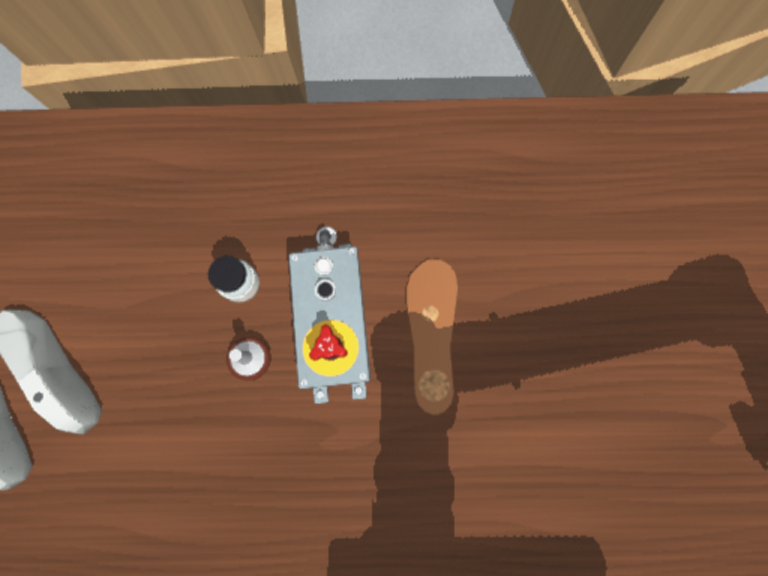

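View pics/side0.png

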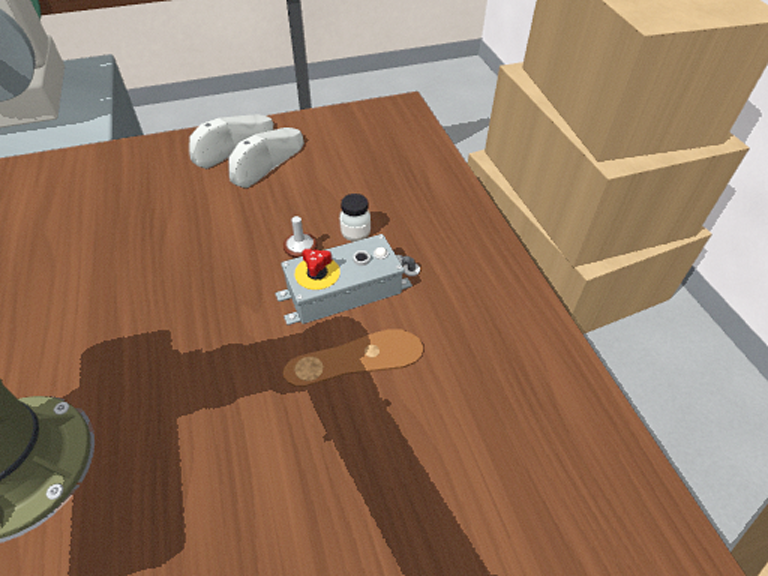

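View pics/wrist0.png

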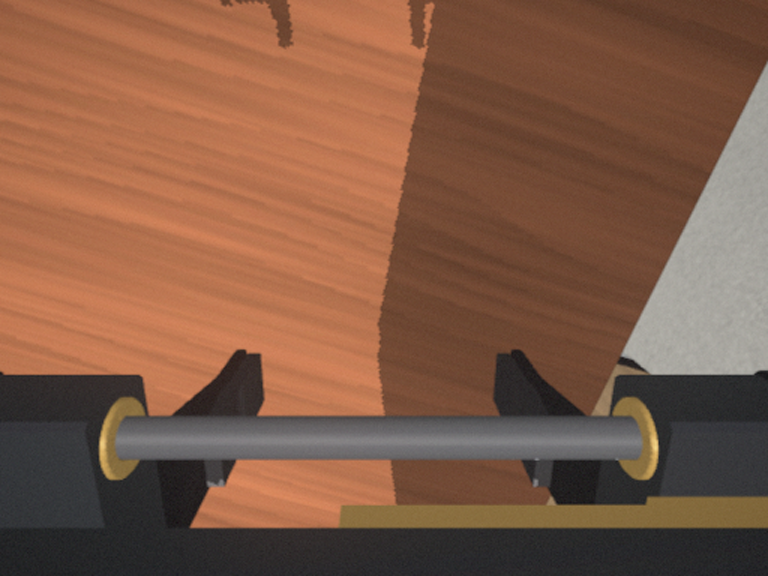

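The top view shows the box with the mushroom at about (326,345) in the enlarged picture, the start button at (325,289), the jar and polishing head to its left, and the sole to its right. I'll enlarge both views next.

Run:
```python
import cv2
from rig import vision
t=vision.snapshot("top")[:,:,::-1]; s=vision.snapshot("side")[:,:,::-1]
# crops with scale 8
a=t[140:275,180:260]; b=s[150:220,180:290]
cv2.imwrite("pics/tc.png",cv2.resize(t[195:260,190:255],None,fx=9,fy=9,interpolation=cv2.INTER_CUBIC))
cv2.imwrite("pics/tb.png",cv2.resize(t[140:275,130:320],None,fx=4,fy=4,interpolation=cv2.INTER_CUBIC))
cv2.imwrite("pics/sc.png",cv2.resize(b,None,fx=7,fy=7,interpolation=cv2.INTER_CUBIC))
```

```text
(no output)
```

View pics/tc.png

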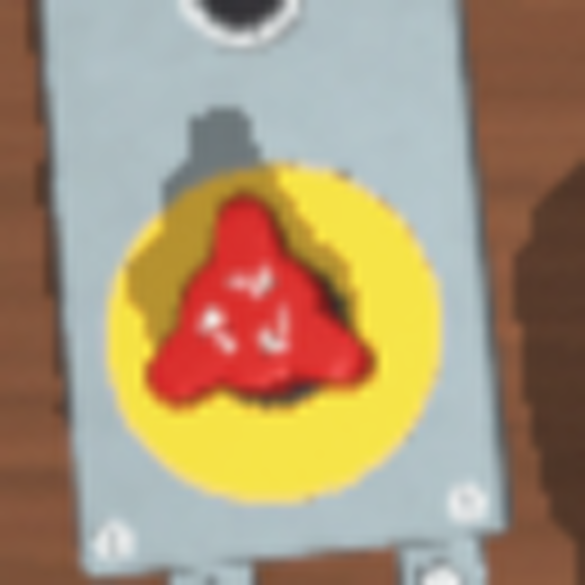

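View pics/tb.png

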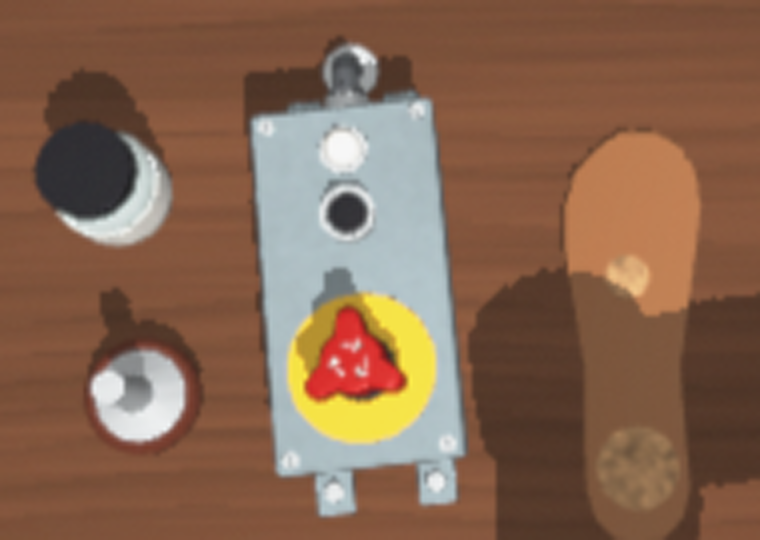

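View pics/sc.png

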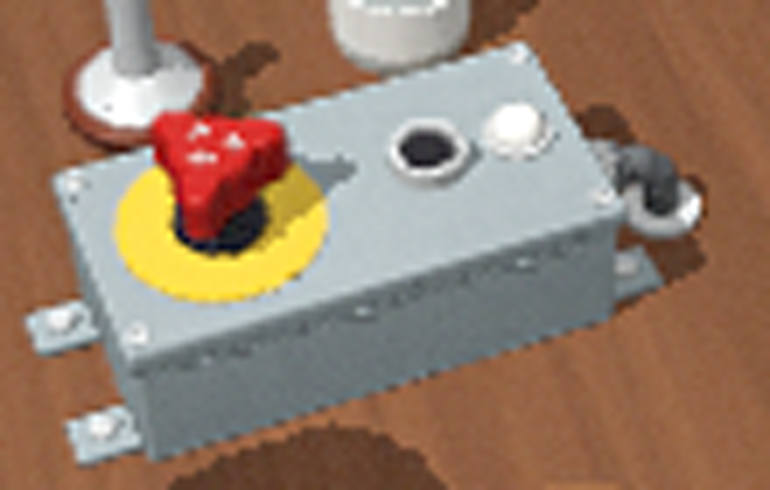

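The crops show the yellow disc centred at about (273,333) in `tc` and (221,224) in `sc`. The lobe tips in `tc` are at about (243,198), (155,392) and (368,372). The start button is at (347,212) in `tb`.

```bash
cat > h.py <<'E'
import numpy as np
from rig import vision
def ray(n,u,v,z,C=None):
    C=C or vision.calibration(n);K=C["camera_matrix"];T=C["world_to_cam"]
    d=np.array([(u-K[0,2])/K[0,0],-(v-K[1,2])/K[1,1],-1]);R=T[:3,:3]
    o=-R.T@T[:3,3];d=R.T@d
    return o+d*(z-o[2])/d[2]
def px(n,p):
    C=vision.calibration(n);q=C["world_to_cam"]@np.r_[p,1];q=q[:3]*[1,-1,-1];q=C["camera_matrix"]@q
    return q[:2]/q[2]
E
python3 - <<'E'
from h import *
np.set_printoptions(precision=4,suppress=True)
def c(n,u,v,s,ox,oy,z): return ray(n,ox+(u+.5)/s-.5,oy+(v+.5)/s-.5,z)
T=lambda u,v,z:c("top",u,v,9,190,195,z)
S=lambda u,v,z:c("side",u,v,7,180,150,z)
B=lambda u,v,z:c("top",u,v,4,130,140,z)
print("disc",T(273,333,.07),S(221,224,.07))
print("crown arrows",T(250,315,.114),S(218,143,.114))
L=[T(243,198,.106),T(155,392,.106),T(368,372,.106)]
print(*L,sum(L)/3)
print("start",B(347,212,.077),S(428,150,.077)); print("lamp",B(343,150,.08))
L=[B(252,115,.07),B(432,98,.07),B(465,458,.07),B(278,476,.07)]; print(*L)
print("jar top",B(86,172,.082),"ph shank",B(108,390,.085),B(143,397,0.0))
L=[S(55,180,.07),S(520,45,.07),S(620,215,.07),S(135,360,.07)]; print(*L)
E
```

```text
disc [0.5179 0.1882 0.07  ] [0.5186 0.1853 0.07  ]
crown arrows [0.5182 0.1876 0.114 ] [0.5213 0.1851 0.114 ]
[0.5465 0.1907 0.106 ] [0.5013 0.2108 0.106 ] [0.5052 0.1611 0.106 ] [0.5177 0.1875 0.106 ]
start [0.604  0.1959 0.077 ] [0.6045 0.1936 0.077 ]
lamp [0.6388 0.198  0.08  ]
[0.6627 0.2518 0.07  ] [0.6708 0.149  0.07  ] [0.4681 0.1312 0.07  ] [0.4599 0.2329 0.07  ]
jar top [0.6284 0.3416 0.082 ] ph shank [0.5066 0.3232 0.085 ] [0.5088 0.328  0.    ]
[0.4615 0.2273 0.07  ] [0.659  0.2473 0.07  ] [0.6678 0.1447 0.07  ] [0.473  0.1278 0.07  ]
```

The two views agree to within 3 mm: axis at about (0.5185, 0.187), box yaw about 5°, lobes at about 5°, 125° and 245°. I'll swing over at safe height with the fingers shut.

```bash
python3 -m handwheel '[[0.04,-0.005,0,0,0,-3.3,0],[0.04,-0.005,0,0,0,-3.3,0],[0.04,-0.005,0,0,0,-3.3,0],[0.04,-0.005,0,0,0,-3.3,0],[0.04,-0.005,0,0,0,-3.3,0],[0.04,-0.005,0,0,0,-3.3,0],[0.04,-0.005,0,0,0,-3.3,0],[0.04,-0.005,0,0,0,-3.3,0],[0.04,-0.005,0,0,0,-3.3,0],[0.04,-0.005,0,0,0,-3.3,0],[0.04,-0.005,0,0,0,-3.3,0],[0.04,-0.005,0,0,0,-3.3,0]]' 20
cat >> h.py <<'E'
from rig import robot
from scipy.spatial.transform import Rotation as Ro
def to(p,yaw_y=None):
    s=robot.read_state();R=Ro.from_quat(s["eef_rot"]);M=R.as_matrix()
    y=np.degrees(np.arctan2(M[1,1],M[0,1]))
    print("t",s["time"],"tcp",s["tcp_pos"].round(4),"yaw_y",y.round(2),"z",M[:,2].round(4),"F",s["contact_force"].round(1),"w",round(s["gripper_width"],3))
    print("shift tool",(M.T@(np.array(p)-s["tcp_pos"])).round(4))
    if yaw_y is not None:
        a=np.radians(yaw_y);Y=np.array([np.cos(a),np.sin(a),0]);Z=np.array([0,0,-1.]);X=np.cross(Y,Z)
        print("turn",(R.inv()*Ro.from_matrix(np.c_[X,Y,Z])).as_rotvec(degrees=True).round(2))
E
python3 -c "
from h import *
to([.5185,.187,.22],5)"
```

```text
time: 1.25
tcp_pos: [0.5416, -0.3002, 0.216]
eef_rot: [0.878, 0.478, -0.004, -0.0]
contact_force: [0.3, -0.5, -0.3]
gripper_width: 0.172
t 1.25 tcp [ 0.5416 -0.3002  0.216 ] yaw_y -32.83 z [-0.0075 -0.0039 -1.    ] F [ 0.3 -0.5 -0.3] w 0.172
shift tool [ 0.3968 -0.2836 -0.0057]
turn [ -0.37   0.33 -37.83]
```

```bash
python3 -m handwheel '[[0.037,-0.011,-0.001,0,0,-2.9,0],[0.037,-0.011,-0.001,0,0,-2.9,0],[0.037,-0.011,-0.001,0,0,-2.9,0],[0.037,-0.011,-0.001,0,0,-2.9,0],[0.037,-0.011,-0.001,0,0,-2.9,0],[0.037,-0.011,-0.001,0,0,-2.9,0],[0.037,-0.011,0,0,0,-2.9,0],[0.037,-0.011,0,0,0,-2.9,0],[0.037,-0.011,0,0,0,-2.9,0],[0.037,-0.011,0,0,0,-2.9,0],[0.037,-0.011,0,0,0,-2.9,0],[0.02,-0.005,0,0,0,-2.9,0]]'
python3 -c "
from h import *
import cv2
to([.5185,.187,.22],5)
cv2.imwrite('pics/w1.png',cv2.resize(vision.snapshot('wrist')[:,:,::-1],None,fx=1.5,fy=1.5,interpolation=cv2.INTER_CUBIC))"
```

```text
time: 2.25
tcp_pos: [0.5439, 0.1657, 0.2204]
eef_rot: [0.681, 0.732, -0.001, -0.001]
contact_force: [-0.5, 0.4, 0.4]
gripper_width: 0.005
t 2.25 tcp [0.5439 0.1657 0.2204] yaw_y 4.18 z [-3.e-03 -4.e-04 -1.e+00] F [-0.5  0.4  0.4] w 0.005
shift tool [ 0.0231 -0.0237  0.0005]
turn [-0.17  0.01 -0.82]
```

View pics/w1.png

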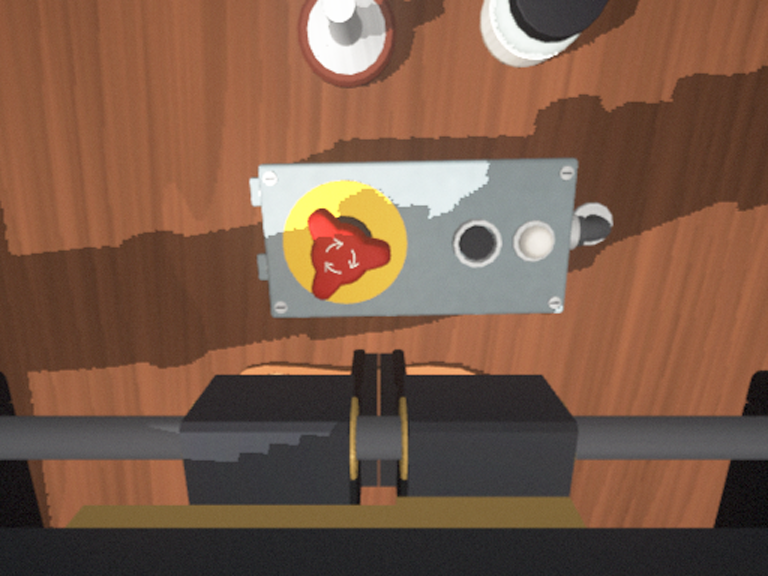

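The wrist view shows the yellow disc at about (345,242), the crown arrows (clockwise) centred at about (341,257), and lobe tips at (390,255), (316,213) and (321,297). The shut fingers are at the bottom.

```bash
python3 -c "
from h import *
f=lambda u,v,z:ray('wrist',(u+.5)/1.5-.5,(v+.5)/1.5-.5,z).round(4)
print(f(345.5,242,.07),f(341,257,.114),f(390,255,.106),f(316,213,.106),f(321,297,.106),'start',f(478,243,.077))
L=[f(260,165,.07),f(577,159,.07),f(568,312,.07),f(272,316,.07)];print(*L)
print(px('wrist',[.5439,.1657,.2204])*1.5)
"
```

```text
[0.5192 0.1903 0.07  ] [0.5196 0.1896 0.114 ] [0.5479 0.1914 0.106 ] [0.5033 0.2125 0.106 ] [0.5084 0.1622 0.106 ] start [0.6051 0.1979 0.077 ]
[0.4623 0.2351 0.07  ] [0.6612 0.2546 0.07  ] [0.6754 0.1539 0.07  ] [0.4714 0.1345 0.07  ]
[379.67547599 383.3355803 ]
```

The axis is about (0.519, 0.188). I'll move above the crown and go down to just above it.

```bash
python3 -m handwheel '[[0.0225,-0.024,0.0,-0.17,0,-0.8,0],[0,0,0.03,0,0,0,0],[0,0,0.03,0,0,0,0],[0,0,0.025,0,0,0,0],[0,0,0,0,0,0,0]]'
python3 -c "
from h import *
to([.519,.188,.106],5)"
```

```text
time: 2.72
tcp_pos: [0.5184, 0.1918, 0.1358]
eef_rot: [0.67, 0.742, 0.003, 0.003]
contact_force: [-0.8, -1.4, -0.8]
gripper_width: 0.003
t 2.7167 tcp [0.5184 0.1918 0.1358] yaw_y 5.84 z [ 7.7e-03  8.0e-04 -1.0e+00] F [-0.8 -1.4 -0.8] w 0.003
shift tool [-0.0039 -0.0001  0.0298]
turn [ 0.44 -0.    0.84]
```

```bash
python3 -m handwheel '[[-0.003,0,0.006,0.4,0,0.5,0],[0,0,0.006,0,0,0,0],[0,0,0.004,0,0,0,0],[0,0,0.003,0,0,0,0],[0,0,0.002,0,0,0,0]]'
python3 -c "
from h import *
to([.519,.188,.106],5)"
```

```text
time: 3.13
tcp_pos: [0.5225, 0.1859, 0.1167]
eef_rot: [0.675, 0.737, 0.001, 0.001]
contact_force: [0.6, 0.3, 0.2]
gripper_width: 0.002
t 3.1333 tcp [0.5225 0.1859 0.1167] yaw_y 5.03 z [ 0.0039 -0.     -1.    ] F [0.6 0.3 0.2] w 0.002
shift tool [ 0.0024 -0.0034  0.0107]
turn [0.23 0.02 0.03]
```

```bash
python3 -m handwheel '[[0.002,-0.003,0.002,0,0,0,0],[0,0,0.003,0,0,0,0],[0,0,0.003,0,0,0,0],[0,0,0.003,0,0,0,0],[0,0,0.003,0,0,0,0]]'
python3 -c "
from h import *
to([.519,.188,.106],5)"
```

```text
time: 3.55
tcp_pos: [0.5208, 0.1884, 0.1062]
eef_rot: [0.676, 0.737, 0.003, 0.003]
contact_force: [-2.0, -0.2, 11.9]
gripper_width: 0.006
t 3.55 tcp [0.5208 0.1884 0.1062] yaw_y 5.01 z [ 8.7e-03 -6.0e-04 -1.0e+00] F [-2.  -0.2 11.9] w 0.006
shift tool [-0.0002 -0.0018  0.0002]
turn [0.49 0.08 0.01]
```

```bash
python3 -m handwheel '[[0,0,0.003,0,0,0,0],[0,0,0.003,0,0,0,0]]'
python3 -c "
from h import *
to([.519,.188,.106],5)"
python3 -m handwheel '[[0,0,-0.02,0,0,0,0],[0,0,-0.03,0,0,0,0],[-0.02,0,-0.03,0,0,0,0],[-0.041,0,0,0,0,0,0],[0,0,0,0,0,0,0]]'
python3 -c "
from h import *
import cv2
to([.519,.188,.106],5)
cv2.imwrite('pics/w2.png',cv2.resize(vision.snapshot('wrist')[:,:,::-1],None,fx=1.5,fy=1.5,interpolation=cv2.INTER_CUBIC))
t=vision.snapshot('side')[:,:,::-1]
cv2.imwrite('pics/s2.png',cv2.resize(t[150:220,180:290],None,fx=7,fy=7,interpolation=cv2.INTER_CUBIC))
C=vision.calibration('wrist')
print(C['world_to_cam'])
"
```

```text
time: 3.72
tcp_pos: [0.5216, 0.1888, 0.1058]
eef_rot: [0.675, 0.737, 0.002, 0.005]
contact_force: [-10.9, -5.4, 26.4]
gripper_width: 0.006
t 3.7167 tcp [0.5216 0.1888 0.1058] yaw_y 5.02 z [ 0.0104 -0.0034 -0.9999] F [-10.9  -5.4  26.4] w 0.006
shift tool [-0.0006 -0.0026 -0.0002]
turn [0.58 0.25 0.02]
time: 4.13
tcp_pos: [0.5258, 0.1296, 0.1897]
eef_rot: [0.673, 0.74, 0.003, 0.005]
contact_force: [0.4, -1.1, -1.5]
gripper_width: 0.006
t 4.1333 tcp [0.5258 0.1296 0.1897] yaw_y 5.47 z [ 0.0114 -0.0032 -0.9999] F [ 0.4 -1.1 -1.5] w 0.006
shift tool [ 0.0591 -0.0021  0.0834]
turn [0.63 0.24 0.47]
[[ 0.99484703  0.1006488   0.01221494 -0.53823064]
 [-0.09274185  0.95206779 -0.29148905 -0.05532715]
 [-0.04096747  0.28885418  0.95649617 -0.37790237]
 [ 0.          0.          0.          1.        ]]
```

View pics/w2.png

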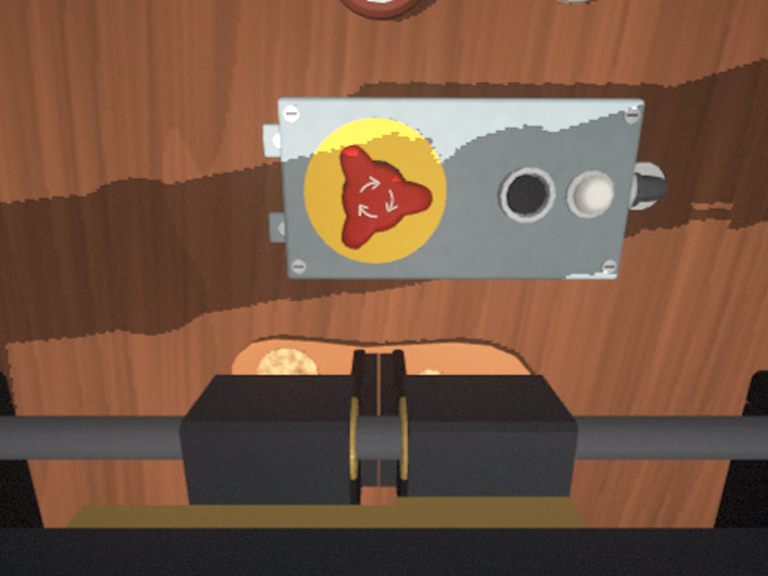

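View pics/s2.png

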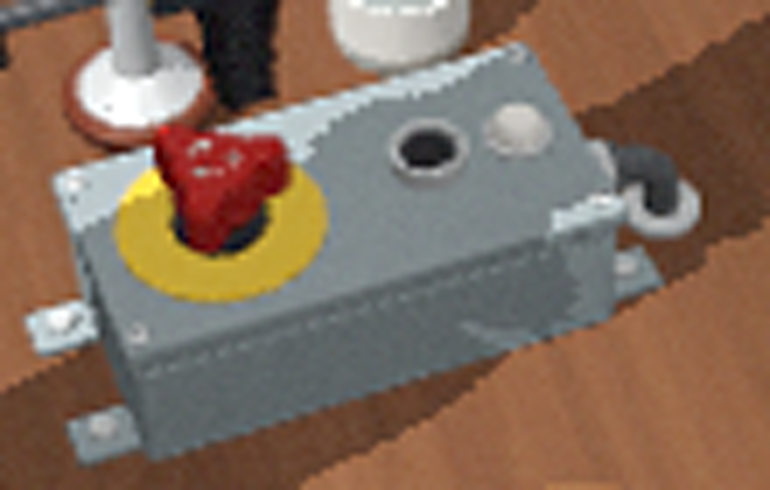

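The mushroom sits visibly lower: the crown in the side crop went from y≈143 to y≈157, so it is latched. In the wrist view the disc is centred at (375,191), the arrows at (378,198), and the lobe tips are at (431,196), (348,149) and (350,246).

```bash
python3 -c "
from h import *
f=lambda u,v,z:ray('wrist',(u+.5)/1.5-.5,(v+.5)/1.5-.5,z).round(4)
print(f(375,191,.07),f(378,198,.106))
L=[f(431,196,.098),f(348,149,.098),f(350,246,.098)];print(*L,sum(L)/3)
c=sum(L)/3
for l in L:print(np.degrees(np.arctan2(*(l-c)[1::-1])),np.hypot(*(l-c)[:2]))
a=np.radians(5);er=np.array([np.cos(a),np.sin(a),0]);et=np.array([-np.sin(a),np.cos(a),0])
ax=np.array([.519,.188,0])
for t in (.0175,.025):
  print(ax+er*.033+et*t)
to(ax+er*.033+et*.025+[0,0,.19],5)
"
```

```text
[0.5185 0.1948 0.07  ] [0.5199 0.1942 0.106 ]
[0.5476 0.1973 0.098 ] [0.5025 0.2163 0.098 ] [0.5076 0.1667 0.098 ] [0.51923333 0.19343333 0.098     ]
7.762161520289005 0.028628986864520513
126.19586074785957 0.028335294049804578
-113.51684933947213 0.029154854751062543
[0.5503492  0.20830955 0.        ]
[0.54969553 0.21578101 0.        ]
t 4.2333 tcp [0.5245 0.1372 0.1899] yaw_y 5.82 z [ 0.0114  0.0026 -0.9999] F [-0.3  1.  -0. ] w 0.008
shift tool [0.0757 0.0331 0.0004]
turn [ 0.67 -0.09  0.82]
```

The arm was still settling during that picture, which explains the y offset. After allowing for it, the axis stays at (0.519, 0.188) and the lobe at about 6°. Next I move beside lobe 1 on its counter-clockwise side, still high.

```bash
python3 -m handwheel '[[0.038,0.016,0,0.3,0,0,0],[0.038,0.016,0,0.3,0,0,0],[0,0,0,0,0,0,0],[0,0,0,0,0,0,0]]'
python3 -c "
from h import *
import cv2
a=np.radians(6);er=np.array([np.cos(a),np.sin(a),0]);et=np.array([-np.sin(a),np.cos(a),0])
ax=np.array([.519,.188,0])
to(ax+er*.033+et*.027+[0,0,.12],6)
"
```

```text
time: 4.57
tcp_pos: [0.5479, 0.2178, 0.1862]
eef_rot: [0.672, 0.741, -0.001, -0.001]
contact_force: [-0.5, 0.5, -0.8]
gripper_width: 0.004
t 4.5667 tcp [0.5479 0.2178 0.1862] yaw_y 5.58 z [-3.9e-03  1.0e-04 -1.0e+00] F [-0.5  0.5 -0.8] w 0.004
shift tool [0.0003 0.0014 0.0662]
turn [-0.22 -0.03 -0.42]
```

```bash
python3 -m handwheel '[[0,0.001,0.022,-0.2,0,-0.4,0],[0,0,0.022,0,0,0,0],[0,0,0.02,0,0,0,0],[0,0,0,0,0,0,0],[0,0,0,0,0,0,0]]'
python3 -c "
from h import *
import cv2
a=np.radians(6);er=np.array([np.cos(a),np.sin(a),0]);et=np.array([-np.sin(a),np.cos(a),0])
ax=np.array([.519,.188,0])
to(ax+er*.033+et*.027+[0,0,.09],6)
"
```

```text
time: 4.98
tcp_pos: [0.5457, 0.2216, 0.118]
eef_rot: [0.666, 0.746, -0.0, -0.002]
contact_force: [0.5, -0.6, -0.1]
gripper_width: 0.007
t 4.9833 tcp [0.5457 0.2216 0.118 ] yaw_y 6.41 z [-0.0033  0.0024 -1.    ] F [ 0.5 -0.6 -0.1] w 0.007
shift tool [-0.0037  0.003   0.028 ]
turn [-0.17 -0.16  0.41]
```

```bash
python3 -m handwheel '[[-0.003,0.003,0.005,0,0,0.2,0],[0,0,0.008,0,0,0,0],[0,0,0.008,0,0,0,0],[0,0,0.006,0,0,0,0],[0,0,0,0,0,0,0]]'
python3 -c "
from h import *
import cv2
a=np.radians(6);er=np.array([np.cos(a),np.sin(a),0]);et=np.array([-np.sin(a),np.cos(a),0])
ax=np.array([.519,.188,0])
to(ax+er*.033+et*.0175+[0,0,.09],6)
t=vision.snapshot('side')[:,:,::-1]
cv2.imwrite('pics/s3.png',cv2.resize(t[140:220,180:290],None,fx=7,fy=7,interpolation=cv2.INTER_CUBIC))
cv2.imwrite('pics/w3.png',cv2.resize(vision.snapshot('wrist')[:,:,::-1],None,fx=1.5,fy=1.5,interpolation=cv2.INTER_CUBIC))
"
```

```text
time: 5.4
tcp_pos: [0.551, 0.2183, 0.0918]
eef_rot: [0.669, 0.744, 0.001, -0.0]
contact_force: [0.2, -1.1, 0.1]
gripper_width: 0.007
t 5.4 tcp [0.551  0.2183 0.0918] yaw_y 6.09 z [ 0.0014  0.0027 -1.    ] F [ 0.2 -1.1  0.1] w 0.007
shift tool [-0.0093 -0.002   0.0018]
turn [ 0.09 -0.15  0.09]
```

View pics/s3.png

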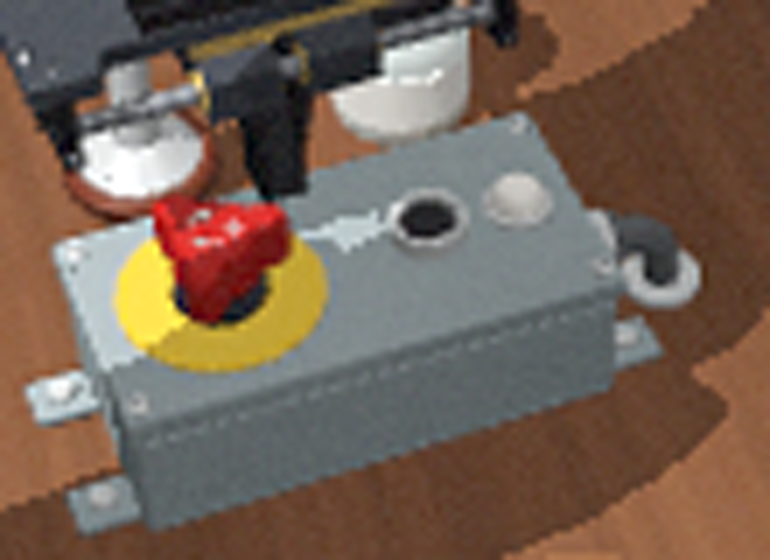

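View pics/w3.png

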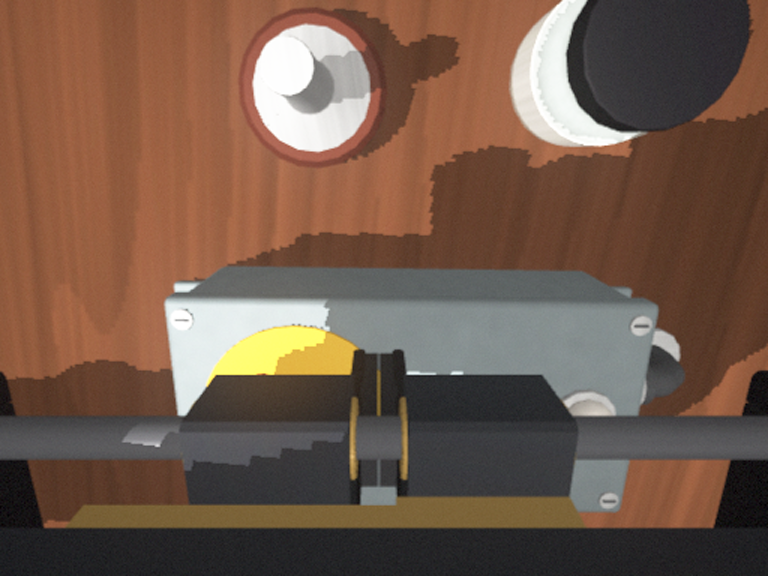

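The finger stands behind the lobe with a gap and touches nothing. I'll check the tip's width by projection before choosing the radial offset.

```bash
python3 -c "
from h import *
s=robot.read_state();M=Ro.from_quat(s['eef_rot']).as_matrix();p=s['tcp_pos']
for d in ([0,0,0],[0,.015,0],[0,-.015,0],[0,.007,0],[0,-.007,0],[-.0095,0,0],[0.0095,0,0]):
  q=px('side',p+M@np.array(d)); print(d,((q-[180,140])*7+3).round())
  q=px('wrist',p+M@np.array(d)); print('   w',(q*1.5).round())
"
```

```text
[0, 0, 0] [279. 176.]
   w [377. 374.]
[0, 0.015, 0] [315. 165.]
   w [417. 374.]
[0, -0.015, 0] [243. 187.]
   w [337. 374.]
[0, 0.007, 0] [296. 171.]
   w [396. 374.]
[0, -0.007, 0] [262. 181.]
   w [358. 374.]
[-0.0095, 0, 0] [287. 192.]
   w [377. 397.]
[0.0095, 0, 0] [271. 160.]
   w [377. 351.]
```

The tip is about ±9.5 mm wide, so I use a radial offset of about 30 mm. I'll close up to the lobe, then push it round on an arc: 5° clockwise per row, shifting (-0.0027, 0.0014).

```bash
python3 -m handwheel '[[-0.003,-0.005,0.001,0,0,0,0],[-0.004,0,0,0,0,0,0],[0,0,0,0,0,0,0]]'
python3 -c "
from h import *
a=np.radians(6);er=np.array([np.cos(a),np.sin(a),0]);et=np.array([-np.sin(a),np.cos(a),0])
ax=np.array([.519,.188,0])
to(ax+er*.030+et*.0175+[0,0,.09],6)
"
```

```text
time: 5.75
tcp_pos: [0.5473, 0.2112, 0.0927]
eef_rot: [0.668, 0.744, 0.003, 0.0]
contact_force: [-0.6, -0.9, -0.2]
gripper_width: 0.004
t 5.75 tcp [0.5473 0.2112 0.0927] yaw_y 6.15 z [ 0.0039  0.0038 -1.    ] F [-0.6 -0.9 -0.2] w 0.004
shift tool [-0.0026 -0.0006  0.0027]
turn [ 0.24 -0.19  0.15]
```

```bash
cat > st.py <<'E'
from h import *
ax=np.array([.519,.188,0])
s=robot.read_state();M=Ro.from_quat(s["eef_rot"]).as_matrix();d=M.T@(ax-s["tcp_pos"])
to([s["tcp_pos"][0],s["tcp_pos"][1],.09]);print("axis in tool mm",(d*1e3).round(1),"T",s["wrist_torque"].round(2))
E
python3 -m handwheel '[[-0.003,0,0.002,0,0,0,0],[-0.0027,0.0014,0,0,0,5,0],[-0.0027,0.0014,0,0,0,5,0]]'; python3 st.py
```

```text
time: 6.0
tcp_pos: [0.5506, 0.2047, 0.0914]
eef_rot: [0.732, 0.682, 0.004, -0.001]
contact_force: [-0.2, 2.1, -0.5]
gripper_width: 0.008
t 6.0 tcp [0.5506 0.2047 0.0914] yaw_y -4.06 z [ 0.0053  0.0074 -1.    ] F [-0.2  2.1 -0.5] w 0.008
shift tool [-0.     -0.      0.0014]
axis in tool mm [-19.6 -30.8  91.1] T [ 0.53 -0.15  0.03]
```

```bash
python3 -m handwheel '[[-0.0037,0.0014,0.001,0,0,5,0],[-0.0032,0.0014,0,0,0,5,0],[-0.003,0.0014,0,0,0,5,0]]'; python3 st.py
```

```text
time: 6.25
tcp_pos: [0.5543, 0.198, 0.0914]
eef_rot: [0.818, 0.575, 0.008, -0.003]
contact_force: [1.1, 4.1, -1.0]
gripper_width: 0.001
t 6.25 tcp [0.5543 0.198  0.0914] yaw_y -19.73 z [ 0.0089  0.0148 -0.9999] F [ 1.1  4.1 -1. ] w 0.001
shift tool [-0.     -0.      0.0014]
axis in tool mm [-22.9 -30.1  90.9] T [ 0.76 -0.26 -0.01]
```

The tool's rotation is ahead of the head, so I'll translate for a while.

```bash
python3 -m handwheel '[[-0.004,0,0.001,-0.3,0,0,0],[-0.004,0,0,0,0,1,0],[-0.004,0.001,0,0,0,2,0]]'; python3 st.py
```

```text
time: 6.5
tcp_pos: [0.5549, 0.1925, 0.0932]
eef_rot: [0.832, 0.555, 0.017, -0.003]
contact_force: [1.6, 3.4, 1.3]
gripper_width: 0.006
t 6.5 tcp [0.5549 0.1925 0.0932] yaw_y -22.58 z [ 0.0254  0.0237 -0.9994] F [1.6 3.4 1.3] w 0.006
shift tool [-0.0001 -0.      0.0032]
axis in tool mm [-20.8 -32.7  92.1] T [ 0.72 -0.3  -0.03]
```

```bash
sed -i 's/^to(.*/to([s["tcp_pos"][0],s["tcp_pos"][1],.09],np.degrees(np.arctan2(M[1,1],M[0,1])))/;s/;print/\nprint/;/^print/!b' st.py; echo 'print("axis in tool mm",(d*1e3).round(1),"T",s["wrist_torque"].round(2))' > /tmp/x; grep -q "axis in tool" st.py || cat /tmp/x >> st.py; python3 st.py
python3 -m handwheel '[[-0.004,0.001,0.002,0.7,-0.7,3,0],[-0.004,0.001,0.001,0.3,-0.3,4,0],[-0.004,0.001,0,0,0,4,0]]'; python3 st.py
```

```text
t 6.5 tcp [0.5549 0.1925 0.0932] yaw_y -22.58 z [ 0.0254  0.0237 -0.9994] F [1.6 3.4 1.3] w 0.006
shift tool [-0.0001 -0.      0.0032]
turn [ 0.83 -1.81  0.01]
axis in tool mm [-20.8 -32.7  92.1] T [ 0.72 -0.3  -0.03]
time: 6.75
tcp_pos: [0.5553, 0.1839, 0.0932]
eef_rot: [0.882, 0.472, 0.01, -0.007]
contact_force: [2.5, 2.4, 2.5]
gripper_width: 0.004
t 6.75 tcp [0.5553 0.1839 0.0932] yaw_y -33.71 z [ 0.0109  0.0217 -0.9997] F [2.5 2.4 2.5] w 0.004
shift tool [-0.0001  0.      0.0032]
turn [-0.17 -1.38 -0.  ]
axis in tool mm [-19.  -32.2  92.8] T [ 0.54 -0.46 -0.11]
```

```bash
python3 -c "
from h import *
import cv2
t=vision.snapshot('side')[:,:,::-1]
cv2.imwrite('pics/s4.png',cv2.resize(t[140:220,180:290],None,fx=7,fy=7,interpolation=cv2.INTER_CUBIC))
t=vision.snapshot('top')[:,:,::-1]
cv2.imwrite('pics/t4.png',cv2.resize(t[195:260,190:255],None,fx=9,fy=9,interpolation=cv2.INTER_CUBIC))
"; python3 st.py
```

```text
t 6.85 tcp [0.5553 0.1828 0.0931] yaw_y -33.61 z [ 0.011   0.0201 -0.9997] F [2.6 1.8 2.2] w 0.003
shift tool [-0.0001  0.      0.0031]
turn [-0.12 -1.31 -0.  ]
axis in tool mm [-17.8 -32.9  92.8] T [ 0.5  -0.56  0.01]
```

View pics/s4.png

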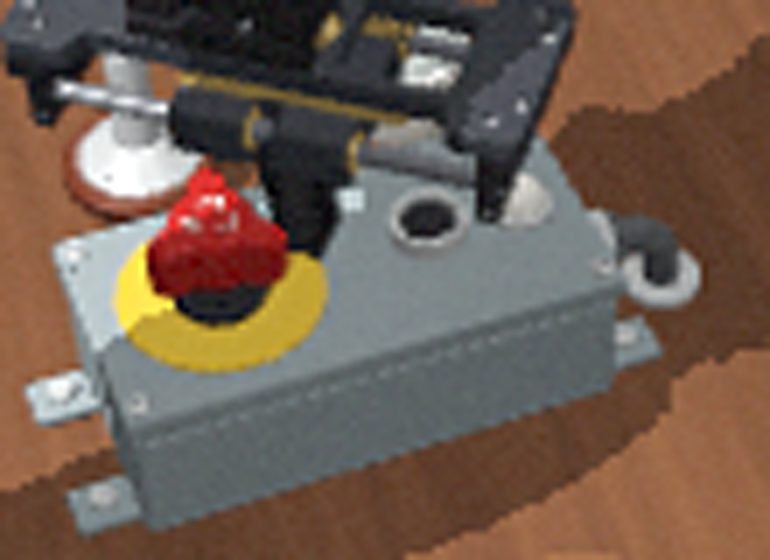

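View pics/t4.png

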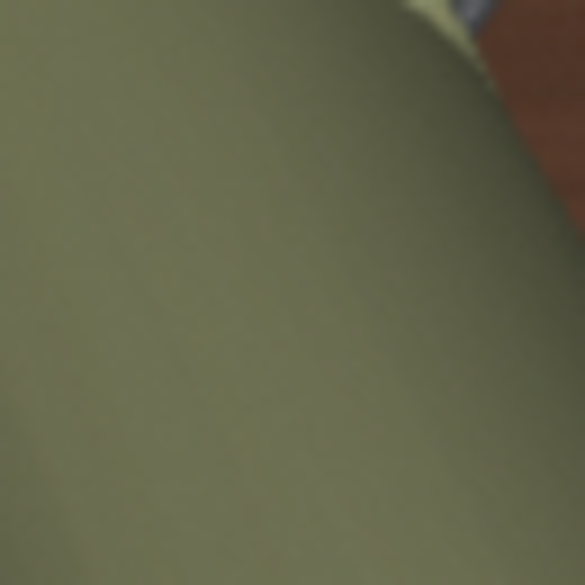

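The side view shows the head turned by about 40° and its crown back up: arrows at y≈213 against y≈228 when latched, so the button has sprung out. I'll back off along +x (away from the lobe), then go up.

```bash
python3 -m handwheel '[[0.01,0,0,0,0,0,0],[0.015,0,0,0,0,0,0],[0.015,0,0,0,0,0,0],[0.005,0,-0.02,0,0,0,0],[0,0,-0.03,0,0,0,0],[0,0,-0.03,0,0,0,0]]'; python3 st.py
python3 -m handwheel '[[0.041,0.01,-0.02,0,0,0,0],[0.041,0.01,-0.02,0,0,0,0],[0.041,0.01,-0.01,0,0,0,0],[0.041,0,0,0,0,0,0],[0,0,0,0,0,0,0],[0,0,0,0,0,0,0]]'; python3 st.py
python3 -c "
from h import *
import cv2
t=vision.snapshot('side')[:,:,::-1]
cv2.imwrite('pics/s5.png',cv2.resize(t[140:220,180:290],None,fx=7,fy=7,interpolation=cv2.INTER_CUBIC))
cv2.imwrite('pics/s5f.png',cv2.resize(t,None,fx=1.5,fy=1.5))
t=vision.snapshot('top')[:,:,::-1]
cv2.imwrite('pics/t5.png',cv2.resize(t,None,fx=1.5,fy=1.5,interpolation=cv2.INTER_CUBIC))
"
```

```text
time: 7.35
tcp_pos: [0.5739, 0.2146, 0.1651]
eef_rot: [0.878, 0.478, -0.004, -0.005]
contact_force: [0.8, -0.0, 0.5]
gripper_width: 0.003
t 7.35 tcp [0.5739 0.2146 0.1651] yaw_y -32.91 z [-0.0123  0.0055 -0.9999] F [ 0.8 -0.   0.5] w 0.003
shift tool [0.0002 0.001  0.0751]
turn [-0.76  0.12  0.  ]
axis in tool mm [-51.8 -29.4 165.6] T [-0.05 -0.12  0.02]
time: 7.85
tcp_pos: [0.6895, 0.3316, 0.2108]
eef_rot: [0.877, 0.48, -0.01, -0.0]
contact_force: [0.2, -1.1, 0.1]
gripper_width: 0.005
t 7.85 tcp [0.6895 0.3316 0.2108] yaw_y -32.69 z [-0.0186 -0.0091 -0.9998] F [ 0.2 -1.1  0.1] w 0.005
shift tool [0.0021 0.0013 0.1207]
turn [-0.62  1.02  0.01]
axis in tool mm [-209.1  -63.7  215.2] T [-0.09 -0.1   0.01]
```

View pics/s5.png

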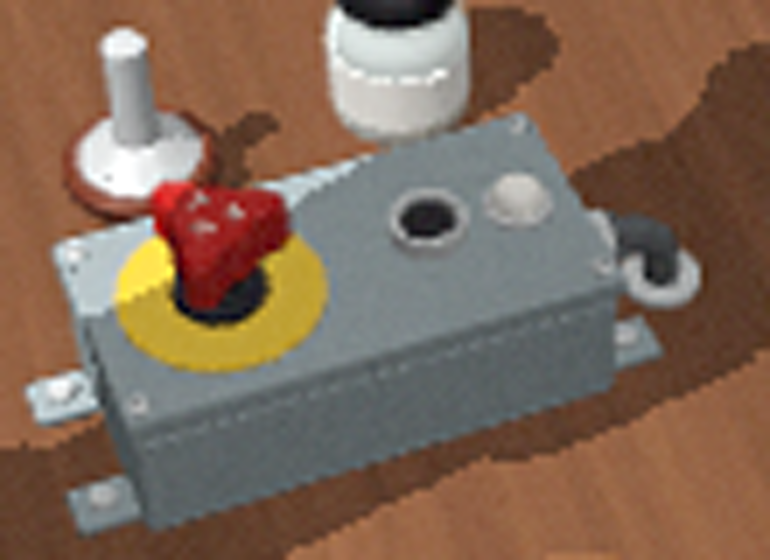

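View pics/t5.png

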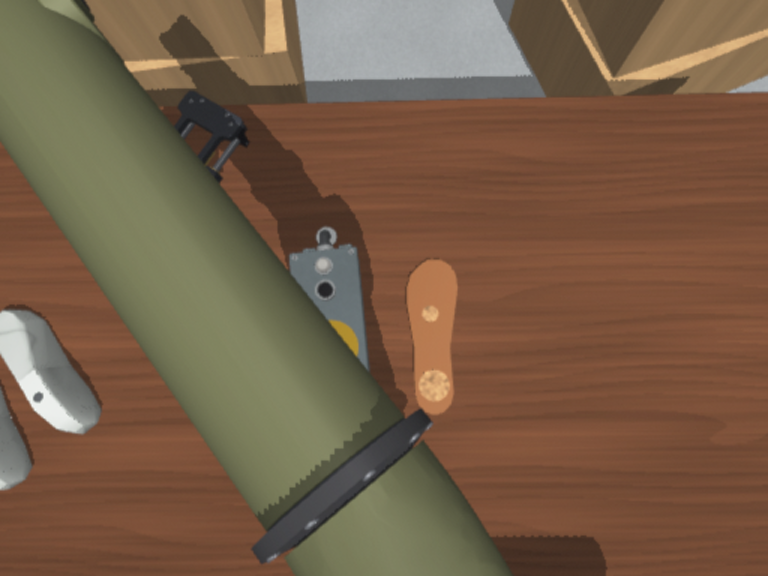

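View pics/s5f.png

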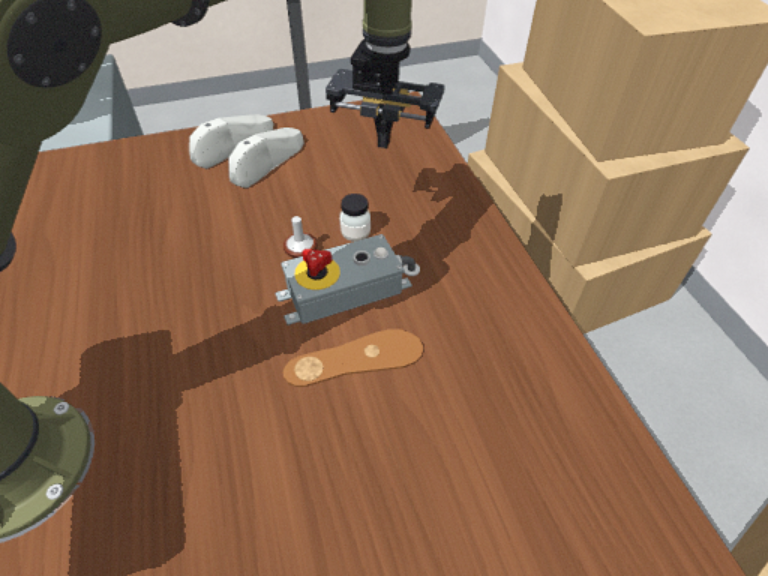

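The final side view shows the crown arrows at (218,213), which matches the "out" position before the test (143 + 70 crop offset). The head is back in its original orientation, the start button and bystanders have not moved, and the hand is far clear. I'm handing in.

```bash
python3 -c "
from rig import order
print(order.hand_in())"
```

```text
the job is handed in; nothing more can be done
None
```

The emergency stop test is done and handed in at about 8 s of the 38 s allowed. `hand_in()` gives no verdict, so the result rests on my own checks.

- **Press:** I pressed the mushroom straight down with shut fingers until it latched. The TCP stopped at z = 0.106 m, the wrist force read at most 26 N, and the side camera showed the head about 8 mm lower.
- **Release:** With the shut fingertips I pushed the side of one lobe clockwise by roughly 40°, using only about 4 N. The latch let go and the button sprang out.
- **Final checks:** The last side picture shows the crown at the same height as before the test and the head turned back to its original orientation. The start button, jar, polishing head and sole look unmoved, and the hand is about 20 cm away with no contact force.

**Checks that fell short:**
- **Position:** One wrist-camera reading put the axis about 6 mm off in y because the arm was still settling. I kept the earlier estimate, which the contacts bore out.
- **Top view:** The arm blocked the top camera's view of the mushroom at the end, so that check rests on the side camera alone.

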